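# Empty the stone-chip tray

### The arm

A 6-joint arm with a two-finger parallel gripper is mounted at the origin on the work surface. World frame = base frame: x ahead of the robot, y to its left, z up, the work surface at z = 0. Lengths are in m, angles in rad, forces in N, time in s.
With the tool pointing down it reaches from about 0.275 to 0.825 m from the base axis. Payload 4.9 kg.
Tool frame: the origin (TCP) lies midway between the tips of the shut fingers; the grasp point (between the pads) lies 19 mm behind it (grip_point_offset is the distance from the TCP to the grasp point, in m); z points along the fingers, y is the line along which they close (so a half turn about z gives the same grasp; the last joint's range is limited). The gripper opens to 85 mm and grips with 20 to 120 N. Pads are 22 mm wide; open, the fingers measure 114 mm over their backs; the gripper's body (76 mm by 85 mm) begins 54 mm behind the grasp point. The pads swing forward as they close: fully open they stand 13 mm farther back than shut.
Start: joints at [1.187, 0.326, -0.193, 1.052, 0, 1.437], TCP at [0.136, 0.533, 0.231] pointing down, gripper open.
Joint ranges: [-2.65, 2.65], [-0.97, 1.79], [-1.3, 1.35], [-1.93, 2.1], [-1.47, 1.37], [-3.14, 3.14]. Speed limits (rad/s): [2.57, 2.57, 3.14, 3.14, 3.14, 3.14].

### API

Orientations are given as a rotation vector (axis times angle).
In Python, from cell import * gives the robot as it stands. Calls block until the motion is done:
- movep(position, orientation): joint-space move of the TCP to a pose.
- move_l(position, velocity=0.15, rot=None, until_force=None): straight line of the TCP; rot=None keeps the orientation; velocity is the mean speed in m/s. With until_force (N) it stops when the force on the tool has changed by that much, and returns True; else False.
- set_joints(angles): joint-space move.
- let_go() and grab(newtons=None): open the fingers fully, or close them until they stop; newtons is the grip in N (None keeps the last).
- sleep(seconds).
- ik(position, orientation): joint angles nearest the present ones, or None.
- get_state(): the state.
- grab_frame(name): name is "side" or "top" or "wrist"; returns a dict with "img" (400x640x3 uint8, red, green, blue), "fx", "fy", "cx", "cy" (pixels), "cam_to_world" (4x4, takes a point from camera to world coordinates); the wrist camera has in their place "T_tool_cam" (4x4, takes a point from camera to tool coordinates, whose origin is the TCP and whose axes are the flange's). Camera axes: x right, y down, z forward; pixel columns grow to the right and rows downward; lengths in m; the calibration is good to about 2 mm. A picture is of the moment at which its call begins: read the wrist's pose just before it. There is no depth.
A pose or a line that the arm cannot do raises MotionError and nothing moves.
- sign_off(): hands the job in; it is judged then, once.
Trained networks look in the newest picture that a camera, given by its name, has taken for a name from the list of things; names that differ only in an ending like _2 or _b are one class to them, and where a whole thing is asked for, a point or a joint stands for the part that bears it (a point fixed in the world has none). Each returns a list of dicts, best first, with "score" (0 to 1); they miss things now and then, are a little off and sometimes report something else, mostly with a low value. They report only what shows in the picture. A call takes as long as a camera call. They do not tell look-alikes from the thing itself.
- spot_in(camera, name): "centre" ([column, row] in pixels, amid what is visible of it).
- silhouettes(camera, name): "mask" (400x640 bool, what is visible of it) and "centre" ([column, row] in pixels, amid what is visible of it).
- tip_of(camera, name): "centre" ([column, row] in pixels: a listed point, or the origin of a listed thing).
The state is a dict: "clock": time; "q": joint angles; "joint_velocities": joint speeds; "tau": joint torques, N m; "position": TCP position; "eef_rot": TCP orientation; "contact_force": force on the tool from outside, world axes, zero at the start; "wrist_torque": the same for the moment, N m; "finger_gap": opening from 0.0 (shut) to 1.0 (fully open); "grasp_force": force on a finger pad.
Only numpy, scipy, OpenCV 4.12 (cv2) and the standard library are available. Lean on these libraries where they do the work, as an engineer would, in place of code of your own. Each camera call takes 0.05 s, during which the arm holds its last target. There are 200 camera calls.

### The job

Draw the loaded metal chip tray out from under the bench shelf, gripping it by one of its side walls, until its wooden handle is well clear of the shelf, and let go of it. Then take the tray by its wooden handle, lift it level over to the blue crate and tip it there so that all three stone offcuts slide off its open end into the crate. Set the empty tray down flat in the middle of the plywood board, let go, and leave everything else on the bench where it is.

Things in the scene. Friction and masses are not known exactly. Their poses are not given: they have to be found in the camera images.
- tray: aluminium tray 180 (x) x 140 mm (y), about 270 g; floor 5 mm thick; two side walls 8 mm thick, centred at y = +66 and -66 mm, tops 36 mm above the underside; back wall at x = +78 mm; open end (no wall) at x = -90 mm. Origin: centre of its underside, z up. At the start it carries the offcuts, its handle end is under the shelf, its open end points roughly at the robot
- tray_handle: red-brown wooden grip block on the tray's back wall, fixed to the tray: 26 mm thick (tray's x), 90 mm long (tray's y), 40 mm high, from 36 to 76 mm above the tray's underside. Origin: its centre, at x = +78, y = 0, z = +56 mm in the tray; axes as the tray's
- tray_mouth (a point): middle of the tray's open end, on the upper face of its floor: x = -90, y = 0, z = +5 mm in the tray; axes as the tray's
- offcut1: pale stone offcut, a chunky block 60 x 36 mm, 29 mm high, about 110 g; origin: centre of its underside at the start, x along its length. The offcuts start in the back of the tray, leaving the last 35 mm before the open end empty, and slide in it at a slope of 16 to 23 degrees
- offcut2: pale stone offcut, a chunky block 60 x 36 mm, 29 mm high, about 110 g; origin: centre of its underside at the start, x along its length. The offcuts start in the back of the tray, leaving the last 35 mm before the open end empty, and slide in it at a slope of 16 to 23 degrees
- offcut3: pale stone offcut, a chunky block 60 x 36 mm, 29 mm high, about 110 g; origin: centre of its underside at the start, x along its length. The offcuts start in the back of the tray, leaving the last 35 mm before the open end empty, and slide in it at a slope of 16 to 23 degrees
- shelf: low fixed wooden bench shelf: board 220 mm deep (x) x 420 mm wide (y), underside 100 mm and top 118 mm above the bench, on two end panels at y = +195 and -195 mm; open in front and behind. Origin: on the bench under the board's centre; its front edge is at x = -110 mm and faces the robot. A dark carving 110 mm tall stands fixed on it at x = +45, y = +100 mm
- crate: open blue plastic crate, fixed: 220 mm (x) x 180 mm (y) x 90 mm high, walls and floor 5 mm. Origin: centre of its underside on the bench. It stands on the robot's left or right. Farther from the robot, at either end of the shelf and at least 10 mm beyond crate or board, stand fixed: on the left a stone block 160 x 200 mm, 135 mm high, on the right a turntable 210 mm in diameter, 145 mm high
- board: plywood board lying fixed on the bench on the side away from the crate: 220 mm (x) x 200 mm (y), 6 mm thick. Origin: centre of its underside (top face at z = +6 mm)
- bottle: white plastic bottle with a red cap, standing, 58 mm in diameter, 150 mm high, loose; to be left alone. Origin: centre of its underside. It or the jar stands on either side of the tray, in front of the shelf
- jar: amber glass jar with a dark lid, standing, 60 mm in diameter, 100 mm high, loose; to be left alone. Origin: centre of its underside
- mallet: wooden mallet lying on the bench near its right edge, loose, 203 mm long along its x, 55 mm wide and high at the head (the +x end); to be left alone. Origin: underside, 95 mm from the handle's end
- brush: hand brush lying on the bench near its left edge, along its own x, about 200 mm long and under 50 mm high, loose; to be left alone. Origin: underside, at mid length
Not all that is in view belongs to the job. What is shaped like the offcut3 but pink is not meant.

How it is judged:
On the way, in this order (a step that is already met when the one before it is completed fails the run):
1. the tray stands on the bench, let go, its handle's centre at least 30 mm out in front of the shelf's edge and all three offcuts in it (x of tray_handle in the frame of shelf below -0.14 m and contact force between the fingers and tray below 0.2 N and angle between tray's own z axis and vertical below 0.1 rad and linear speed of tray below 0.02 m/s and x of offcut1 in the frame of tray between -0.1 and 0.1 m and y of offcut1 in the frame of tray between -0.072 and 0.072 m and z of offcut1 in the frame of tray between -0.06 and 0.06 m and x of offcut2 in the frame of tray between -0.1 and 0.1 m and y of offcut2 in the frame of tray between -0.072 and 0.072 m and z of offcut2 in the frame of tray between -0.06 and 0.06 m and x of offcut3 in the frame of tray between -0.1 and 0.1 m and y of offcut3 in the frame of tray between -0.072 and 0.072 m and z of offcut3 in the frame of tray between -0.06 and 0.06 m), for 0.2 s.
2. the tray is held by its wooden handle at least 50 mm above the bench with all three offcuts still in it (contact force between the fingers and tray_handle above 1 N and height (world z) of tray above 0.05 m and x of offcut1 in the frame of tray between -0.1 and 0.1 m and y of offcut1 in the frame of tray between -0.072 and 0.072 m and z of offcut1 in the frame of tray between -0.06 and 0.06 m and x of offcut2 in the frame of tray between -0.1 and 0.1 m and y of offcut2 in the frame of tray between -0.072 and 0.072 m and z of offcut2 in the frame of tray between -0.06 and 0.06 m and x of offcut3 in the frame of tray between -0.1 and 0.1 m and y of offcut3 in the frame of tray between -0.072 and 0.072 m and z of offcut3 in the frame of tray between -0.06 and 0.06 m), for 0.1 s.
3. held by its handle, the tray is tipped by more than 17 degrees with its open end over the crate (contact force between the fingers and tray_handle above 1 N and angle between tray's own z axis and vertical above 0.3 rad and x of tray_mouth in the frame of crate between -0.11 and 0.11 m and y of tray_mouth in the frame of crate between -0.09 and 0.09 m), for 0.1 s.
At the end, for the whole second after the job is handed in: all three offcuts lie at rest inside the crate, below its rim; the tray stands flat (within 3 degrees) on the plywood board, its centre within 45 mm of the board's centre, at rest and let go (x of offcut1 in the frame of crate between -0.108 and 0.108 m and y of offcut1 in the frame of crate between -0.088 and 0.088 m and z of each of offcut1, offcut2, offcut3 in the frame of crate below 0.085 m and linear speed of each of offcut1, offcut2, offcut3 below 0.03 m/s and x of offcut2 in the frame of crate between -0.108 and 0.108 m and y of offcut2 in the frame of crate between -0.088 and 0.088 m and x of offcut3 in the frame of crate between -0.108 and 0.108 m and y of offcut3 in the frame of crate between -0.088 and 0.088 m and horizontal distance between tray and board below 0.045 m and angle between tray's own z axis and vertical below 0.05 rad and z of tray in the frame of board below 0.012 m and linear speed of tray below 0.02 m/s and contact force between the fingers and tray below 0.2 N); the robot touches nothing.
It fails at once if the bottle is moved by more than 30 mm or knocked over (distance of bottle from where it was at the start of the episode above 0.03 m or angle between bottle's own z axis and vertical above 0.5 rad).
It fails at once if the jar is moved by more than 30 mm or knocked over (distance of jar from where it was at the start of the episode above 0.03 m or angle between jar's own z axis and vertical above 0.5 rad).
It fails at once if the mallet is moved by more than 30 mm (distance of mallet from where it was at the start of the episode above 0.03 m).
It fails at once if the brush is moved by more than 30 mm (distance of brush from where it was at the start of the episode above 0.03 m).
It also fails if it takes over 67 s, if anything falls off the work surface, if the arm or the gripper's body presses on something with over 40 N, if the wrist force passes 120 N, or if a joint passes its speed limit or range.

## Working session

There is one attempt and no reset: what is moved stays moved. The work goes in short steps, each a Python script; the robot and the scene stay as the last script left them, time stands still between calls to the robot, and variables do not carry over. Pictures are saved under pics/ and viewed, at most 10 in all, crops included, and the job is handed in when it is done.

```bash
mkdir -p pics; ls; cat > h.py <<'E'
from cell import *
import numpy as np, cv2
def save(f,n): cv2.imwrite('pics/'+n,cv2.cvtColor(f['img'],cv2.COLOR_RGB2BGR))
def ray(f,px,z):
    T=np.array(f['cam_to_world']); d=T[:3,:3]@np.array([(px[0]-f['cx'])/f['fx'],(px[1]-f['cy'])/f['fy'],1])
    o=T[:3,3]; return o+d*(z-o[2])/d[2]
def proj(f,P):
    T=np.linalg.inv(np.array(f['cam_to_world'])); p=T[:3,:3]@np.array(P)+T[:3,3]
    return np.array([f['fx']*p[0]/p[2]+f['cx'],f['fy']*p[1]/p[2]+f['cy']])
E
python3 - <<'E'
from h import *
for c in ('top','side'):
    f=grab_frame(c); save(f,c+'0.png'); print(c,np.round(np.array(f['cam_to_world']),3).tolist())
    for n,z in dict(tray=.02,tray_handle=.05,tray_mouth=.005,offcut1=0,shelf=0,crate=0,board=0,bottle=0,jar=0,mallet=0,brush=0).items():
        for d in tip_of(c,n)[:4]: print(c,n,round(d['score'],2),np.round(d['centre']),np.round(ray(f,d['centre'],z)[:2],3))
s=get_state();print(s['clock'],s['eef_rot'],s['position'],s['q'])
E
```

```text
pics
top [[-0.02, -0.996, 0.084, 0.507], [-1.0, 0.021, 0.011, -0.007], [-0.013, -0.084, -0.996, 1.303], [0.0, 0.0, 0.0, 1.0]]
top tray 0.66 [316. 193.] [ 0.664 -0.004]
top tray_mouth 0.76 [316. 226.] [ 0.56  -0.002]
top tray_mouth 0.58 [316. 194.] [ 0.664 -0.004]
top offcut1 0.59 [313. 208.] [0.619 0.007]
top offcut1 0.46 [360. 232.] [ 0.538 -0.144]
top offcut1 0.41 [301. 191.] [0.676 0.044]
top offcut1 0.41 [322. 185.] [ 0.694 -0.023]
top shelf 0.77 [319. 156.] [ 0.792 -0.015]
top crate 0.91 [435. 260.] [ 0.442 -0.383]
top board 0.92 [200. 265.] [0.44 0.38]
top bottle 0.55 [276. 210.] [0.613 0.128]
top jar 0.6 [372. 194.] [ 0.66  -0.188]
top mallet 0.67 [488. 239.] [ 0.505 -0.558]
top brush 0.97 [145. 242.] [0.517 0.561]
side [[0.732, -0.511, 0.45, -0.017], [-0.681, -0.549, 0.484, -0.67], [-0.0, -0.661, -0.75, 1.129], [0.0, 0.0, 0.0, 1.0]]
side tray 0.69 [329. 206.] [ 0.644 -0.003]
side tray_handle 0.36 [329. 198.] [0.652 0.007]
side tray_mouth 0.62 [315. 223.] [ 0.564 -0.015]
side offcut1 0.61 [341. 250.] [ 0.555 -0.15 ]
side offcut1 0.57 [323. 210.] [0.627 0.011]
side offcut1 0.56 [330. 197.] [0.688 0.041]
side offcut1 0.46 [341. 202.] [ 0.7   -0.006]
side shelf 0.64 [364. 193.] [ 0.794 -0.03 ]
side crate 0.67 [371. 321.] [ 0.443 -0.385]
side crate 0.53 [328. 196.] [0.688 0.048]
side crate 0.47 [330. 206.] [0.659 0.008]
side board 0.77 [224. 180.] [0.455 0.375]
side bottle 0.78 [300. 194.] [0.619 0.128]
side jar 0.7 [367. 237.] [ 0.656 -0.175]
side jar 0.42 [299. 193.] [0.619 0.131]
side jar 0.32 [363. 193.] [ 0.791 -0.029]
side mallet 0.62 [438. 355.] [ 0.505 -0.576]
side brush 0.76 [216. 145.] [0.543 0.57 ]
1.2 [-3.91407006e-01 -3.11709692e+00 -1.03394150e-05] [0.13595415 0.53294148 0.23130441] [ 1.18679302e+00  3.26164683e-01 -1.92588627e-01  1.05204121e+00
  1.88823870e-05  1.43662106e+00]
```

View pics/top0.png

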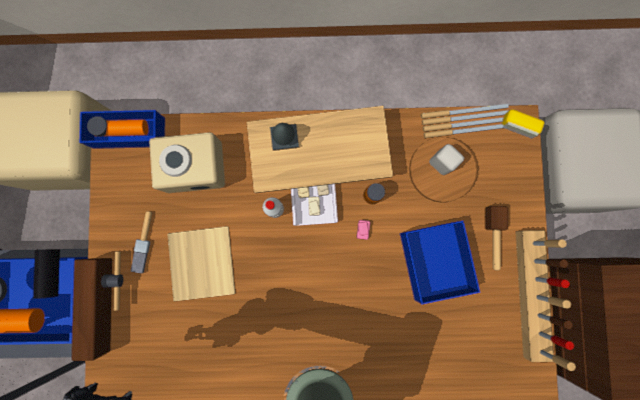

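View pics/side0.png

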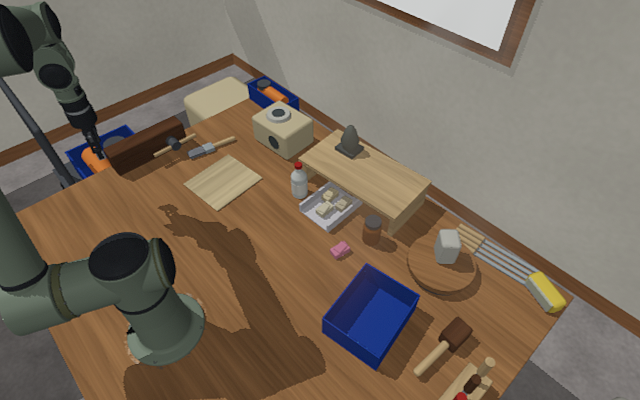

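Tray is at about column 316, rows 185–226, with its handle end under the shelf. Bottle is at (272,207) and jar at (374,192). The pink decoy is at (363,230), crate on the right at (440,262), board on the left at (201,263). I'll grip the right wall, so I look at it from closer first.

```bash
cat >> h.py <<'E'
from scipy.spatial.transform import Rotation as Ro
def down(yaw,flip=0,pitch=0):  # tool y at angle 90deg+yaw ; pitch about tray-like y axis
    return (Ro.from_euler('z',yaw)*Ro.from_euler('y',pitch)*Ro.from_euler('y',np.pi)*Ro.from_euler('z',np.pi*flip)).as_rotvec()
def wrist():
    s=get_state(); f=grab_frame('wrist'); T=np.eye(4);T[:3,:3]=Ro.from_rotvec(s['eef_rot']).as_matrix();T[:3,3]=s['position']
    f['cam_to_world']=T@np.array(f['T_tool_cam']); return f
def rect(f,m,z):
    c=cv2.findContours(m.astype(np.uint8),0,2)[0]; c=max(c,key=cv2.contourArea)[:,0]
    P=np.array([ray(f,p,z)[:2] for p in c]); r=cv2.minAreaRect((P*1000).astype(np.float32))
    return np.round(r[0]).tolist(),np.round(r[1]).tolist(),round(r[2],1),np.round(cv2.boxPoints(r)).tolist()
E
python3 - <<'E'
from h import *
f=grab_frame('top')
for n,z in dict(shelf=.118,crate=.09,board=.006).items():
    for d in silhouettes('top',n)[:1]: print(n,d['score'],rect(f,d['mask'],z))
# start yaw vs flip options
for fl in (0,1):
    print(fl,ik([.45,-.04,.36],down(0,fl)))
q=[ik([.45,-.04,.36],down(0,fl)) for fl in (0,1)]
fl=int(np.argmin([abs(a[5]) if a is not None else 9 for a in q])); print('use',fl)
movep([.45,-.04,.36],down(0,fl))
w=wrist(); save(w,'w1.png')
C=w['cam_to_world']; print(np.round(C,3).tolist())
for n,z in dict(tray=.036,offcut1=.029,bottle=.0,jar=0).items():
    for d in silhouettes('wrist',n)[:4]: print(n,round(d['score'],2),np.round(d['centre']),rect(w,d['mask'],z))
for n,z in dict(tray=0,tray_mouth=.005,bottle=0,jar=0).items():
    for d in tip_of('wrist',n)[:2]: print(n,round(d['score'],2),np.round(d['centre']),np.round(ray(w,d['centre'],z)[:2],3))
print(get_state()['clock'])
E
```

```text
shelf 0.98 ([788.0, -13.0], [226.0, 422.0], 5.9, [[654.0, 185.0], [697.0, -235.0], [922.0, -212.0], [879.0, 209.0]])
crate 0.81 ([439.0, -369.0], [228.0, 201.0], 10.2, [[308.0, -290.0], [344.0, -488.0], [569.0, -447.0], [533.0, -250.0]])
board 0.61 ([445.0, 377.0], [220.0, 201.0], 5.7, [[326.0, 466.0], [346.0, 265.0], [565.0, 287.0], [545.0, 488.0]])
0 [-0.25229848  0.08351314 -0.17275427  1.31452892  0.         -0.25229848]
1 [-0.25229848  0.08351314 -0.17275427  1.31452892  0.          2.88929417]
use 0
[[-0.001, 0.964, 0.267, 0.382], [1.0, 0.001, 0.0, -0.04], [-0.0, 0.267, -0.964, 0.503], [0.0, 0.0, 0.0, 1.0]]
tray 0.55 [351. 252.] ([639.0, 3.0], [174.0, 142.0], 3.4, [[548.0, 69.0], [556.0, -73.0], [730.0, -63.0], [721.0, 79.0]])
offcut1 0.96 [341. 249.] ([617.0, 1.0], [65.0, 35.0], 1.8, [[584.0, 18.0], [585.0, -17.0], [651.0, -15.0], [649.0, 20.0]])
offcut1 0.9 [357. 277.] ([675.0, 36.0], [69.0, 37.0], 5.9, [[639.0, 51.0], [642.0, 14.0], [711.0, 21.0], [707.0, 58.0]])
offcut1 0.85 [326. 280.] ([683.0, -26.0], [70.0, 36.0], 6.0, [[646.0, -12.0], [650.0, -48.0], [719.0, -41.0], [71
[... 189 characters left out ...]
6.0, 64.0], 32.0, [[577.0, 147.0], [612.0, 92.0], [659.0, 122.0], [625.0, 176.0]])
jar 0.7 [239. 277.] ([694.0, -196.0], [51.0, 137.0], 73.7, [[621.0, -201.0], [752.0, -239.0], [767.0, -191.0], [636.0, -152.0]])
jar 0.64 [ 92. 143.] ([446.0, -428.0], [268.0, 277.0], 10.4, [[290.0, -316.0], [339.0, -588.0], [603.0, -540.0], [553.0, -267.0]])
jar 0.5 [563. 144.] ([446.0, 378.0], [222.0, 204.0], 5.6, [[326.0, 468.0], [346.0, 266.0], [566.0, 287.0], [546.0, 490.0]])
tray 0.94 [342. 261.] [0.657 0.003]
tray 0.68 [341. 247.] [0.628 0.002]
tray_mouth 0.67 [344. 217.] [0.567 0.005]
bottle 0.87 [407. 240.] [0.613 0.126]
bottle 0.55 [345. 246.] [0.626 0.01 ]
jar 0.72 [242. 262.] [ 0.659 -0.187]
4.2167
```

View pics/w1.png

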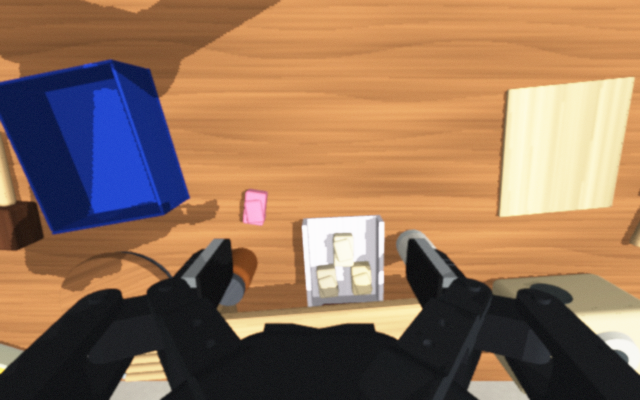

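```bash
python3 - <<'E'
from h import *
yaw=np.radians(3.4); r=down(yaw)
g=np.array([.576,-.066])
movep([*g,.16],r)
print(move_l([*g,.012],.08,until_force=12), get_state()['position'])
grab(50); s=get_state(); print(s['finger_gap'],s['grasp_force'],s['contact_force'])
d=-.137*np.array([np.cos(yaw),np.sin(yaw)])
move_l([*(g+d),.012],.07)
s=get_state(); print(s['position'],s['finger_gap'],s['contact_force'],s['clock'])
let_go(); move_l([*(g+d),.20],.15)
movep([.40,-.0,.36],r)
w=wrist(); save(w,'w2.png')
for n,z in dict(tray=.036,tray_handle=.076,offcut1=.029).items():
    for x in silhouettes('wrist',n)[:4]: print(n,round(x['score'],2),np.round(x['centre']),rect(w,x['mask'],z))
for n,z in dict(tray=0,tray_mouth=.005,tray_handle=.056).items():
    for x in tip_of('wrist',n)[:2]: print(n,round(x['score'],2),np.round(x['centre']),np.round(ray(w,x['centre'],z)[:2],3))
t=grab_frame('top')
for x in silhouettes('top','tray_handle')[:1]: print(rect(t,x['mask'],.076))
for x in tip_of('top','tray_mouth')[:2]:print(x['score'],ray(t,x['centre'],.005))
print(get_state()['clock'])
E
```

```text
False [ 0.5763434  -0.06607335  0.01243826]
0.0802908850953405 49.457640051841736 [-0.54060377  0.07013685  0.98076296]
[ 0.43951953 -0.07420879  0.01210473] 0.08030093770161056 [1.80171417 0.33897325 3.32139035] 9.9583
tray 0.76 [312. 224.] ([529.0, -4.0], [213.0, 141.0], 2.9, [[419.0, 61.0], [426.0, -80.0], [639.0, -69.0], [632.0, 72.0]])
tray_handle 0.78 [310. 272.] ([587.0, -2.0], [42.0, 88.0], 2.0, [[564.0, 42.0], [567.0, -46.0], [610.0, -45.0], [607.0, 43.0]])
offcut1 0.93 [330. 237.] ([541.0, 29.0], [67.0, 40.0], 8.2, [[505.0, 44.0], [511.0, 5.0], [577.0, 14.0], [571.0, 53.0]])
offcut1 0.89 [294. 239.] ([547.0, -33.0], [67.0, 40.0], 4.5, [[512.0, -16.0], [515.0, -56.0], [582.0, -50.0], [579.0, -11.0]])
offcut1 0.69 [228. 224.] ([536.0, -148.0], [38.0, 64.0], 88.2, [[503.0, -166.0], [567.0, -168.0], [568.0, -130.0], [504.0, -128.0]])
tray 0.79 [317. 221.] [0.525 0.003]
tray_mouth 0.95 [313. 168.] [ 0.426 -0.01 ]
tray_handle 0.77 [311. 271.] [ 0.594 -0.003]
([596.0, 0.0], [27.0, 88.0], 5.2, [[578.0, 43.0], [586.0, -45.0], [613.0, -42.0], [605.0, 46.0]])
0.86 [ 0.4160357  -0.00711604  0.005     ]
0.35 [0.59454938 0.00286878 0.005     ]
13.3417
```

View pics/w2.png

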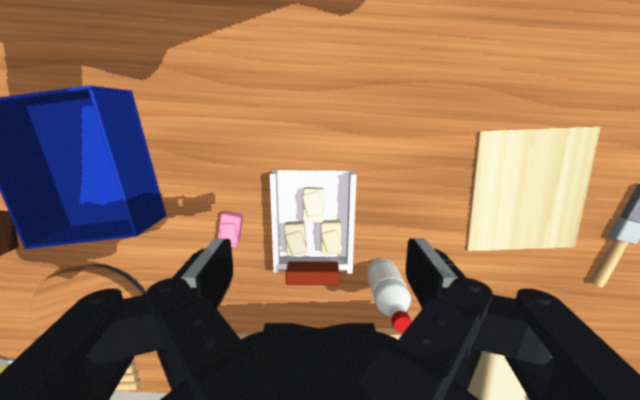

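```bash
cat >> h.py <<'E'
ZT=.040
def toolpose(P,phi,tilt,fl,mouth=True):
    """P: world position of tray mouth (or tray origin); phi yaw; tilt lowers the mouth"""
    R=Ro.from_euler('z',phi)*Ro.from_euler('y',-tilt)
    rel=np.array([.078,0,ZT])-(np.array([-.09,0,.005]) if mouth else 0)
    return np.array(P)+R.apply(rel),(R*Ro.from_euler('z',np.pi/2*(1-2*fl))*Ro.from_euler('y',np.pi)).as_rotvec()
CR=np.array([.442,-.383]);BD=np.array([.443,.378])
def mouthP(phi,z,off=.03): return np.array([*(CR+off*np.array([np.cos(phi),np.sin(phi)])),z])
E
python3 - <<'E'
from h import *
for fl in (0,1):
    print('grasp',fl,[None if (q:=ik(*toolpose([.595-.078,-.004,z],np.radians(3.3),0,fl,False))) is None else np.round(q,2).tolist() for z in (0,.17)])
    for ph in (0,30,60,80,100,120):
        p=np.radians(ph); o=[]
        for z,t in ((.16,0),(.13,20),(.11,45)):
            q=ik(*toolpose(mouthP(p,z),p,np.radians(t),fl)); o.append(None if q is None else np.round(q,2).tolist())
        print('crate',fl,ph,o)
    for ph in (-95,-60,-30,0,5.7,30,60,95):
        q=ik(*toolpose([*BD,.007],np.radians(ph),0,fl,False)); print('board',fl,ph,None if q is None else np.round(q,2).tolist())
E
```

```text
grasp 0 [[-0.12, 0.59, -0.3, 0.67, -0.0, -1.75], [-0.12, 0.42, -0.1, 1.04, -0.0, -1.75]]
crate 0 0 [[-0.64, 0.73, 0.39, 1.23, 0.0, -2.21], [-0.76, 0.46, -0.08, 0.78, 0.24, -2.3], [-0.97, 0.24, -0.54, 0.28, 0.62, -2.37]]
crate 0 30 [[-0.54, 0.59, 0.13, 1.11, 0.0, -2.64], [-0.72, 0.44, -0.11, 0.91, 0.33, -2.8], [-1.0, 0.39, -0.28, 0.85, 0.78, -3.07]]
crate 0 60 [[-0.5, 0.41, -0.17, 1.0, 0.0, -3.12], [-0.72, 0.41, -0.15, 1.08, 0.34, 2.93], [-0.98, 0.58, 0.0, 1.41, 0.69, 2.53]]
crate 0 80 [[-0.52, 0.29, -0.35, 0.94, 0.0, 2.8], [-0.74, 0.39, -0.18, 1.19, 0.29, 2.55], [-0.95, 0.67, 0.15, 1.66, 0.53, 2.19]]
crate 0 100 [[-0.6, 0.17, -0.5, 0.9, -0.0, 2.37], [-0.77, 0.38, -0.21, 1.27, 0.2, 2.17], [-0.91, 0.74, 0.25, 1.81, 0.33, 1.93]]
crate 0 120 [[-0.74, 0.09, -0.6, 0.88, 0.0, 1.88], [-0.81, 0.36, -0.23, 1.31, 0.08, 1.79], [-0.87, 0.78, 0.32, 1.89, 0.13, 1.7]]
board 0 -95 [0.46, 0.49, -0.48, 0.6, 0.0, 0.55]
board 0 -60 [0.44, 0.55, -0.36, 0.66, 0.0, -0.08]
board 0 -30 [0.47, 0.61, -0.25, 0.71, 0.0, -0.58]
board 0 0 [0.51, 0.66, -0.15, 0.76, 0.0, -1.06]
board 0 5.7 [0.52, 0.67, -0.14, 0.77, 0
[... 709 characters left out ...]
29, -0.59], [-0.95, 0.67, 0.15, 1.66, 0.53, -0.95]]
crate 1 100 [[-0.6, 0.17, -0.5, 0.9, 0.0, -0.77], [-0.77, 0.38, -0.21, 1.27, 0.2, -0.97], [-0.91, 0.74, 0.25, 1.81, 0.33, -1.22]]
crate 1 120 [[-0.74, 0.09, -0.6, 0.88, 0.0, -1.26], [-0.81, 0.36, -0.23, 1.31, 0.08, -1.35], [-0.87, 0.78, 0.32, 1.89, 0.13, -1.44]]
board 1 -95 [0.46, 0.49, -0.48, 0.6, -0.0, -2.59]
board 1 -60 [0.44, 0.55, -0.36, 0.66, -0.0, 3.06]
board 1 -30 [0.47, 0.61, -0.25, 0.71, 0.0, 2.56]
board 1 0 [0.51, 0.66, -0.15, 0.76, 0.0, 2.08]
board 1 5.7 [0.52, 0.67, -0.14, 0.77, 0.0, 2.0]
board 1 30 [0.57, 0.68, -0.1, 0.78, 0.0, 1.62]
board 1 60 [0.63, 0.68, -0.11, 0.78, 0.0, 1.16]
board 1 95 [0.69, 0.64, -0.19, 0.74, 0.0, 0.6]
```

```bash
python3 - <<'E'
from h import *
th=np.radians(3.3); O=np.array([.595,-.001])-.078*np.array([np.cos(th),np.sin(th)])
P=lambda z:toolpose([*O,z],th,0,1,False)
movep(*P(.14)); print(get_state()['clock'])
print(move_l(P(0)[0],.08,until_force=10),get_state()['position'])
grab(100); s=get_state(); print(s['finger_gap'],s['grasp_force'],s['contact_force'])
move_l(P(.03)[0],.04); s=get_state(); print(s['finger_gap'],s['contact_force'],s['wrist_torque'])
move_l(P(.17)[0],.10); sleep(.2)
ph=np.radians(100); p,r=toolpose(mouthP(ph,.155),ph,0,1)
move_l(p,.12,rot=r); s=get_state(); print(s['clock'],s['finger_gap'],s['contact_force'],s['position'])
f=grab_frame('side'); save(f,'s3.png')
t=grab_frame('top')
for n,z in dict(tray_mouth=.155).items():
    for x in tip_of('top',n)[:2]:print(n,x['score'],ray(t,x['centre'],z))
for x in silhouettes('top','offcut1'): print(round(x['score'],2),ray(t,x['centre'],.175))
a=t['img'][180:340,330:570]; cv2.imwrite('pics/t3.png',cv2.resize(cv2.cvtColor(a,cv2.COLOR_RGB2BGR),None,fx=3,fy=3))
E
```

```text
14.7917
False [ 0.59538154 -0.00102421  0.04048253]
0.2948547791544085 99.06589865684509 [0.29323241 0.27547469 3.59688003]
0.2902361122594626 [ 0.76479009  0.45327333 -5.51656984] [-0.02936391 -0.37557284 -0.00425754]
22.2833 0.2919576874828846 [-0.07696087 -0.41751695 -5.9336851 ] [ 0.40772172 -0.1878159   0.1900393 ]
tray_mouth 0.68 [ 0.43136217 -0.35224421  0.155     ]
0.64 [ 0.53702871 -0.13224948  0.175     ]
0.62 [ 0.43316223 -0.30635308  0.175     ]
0.61 [ 0.44936766 -0.22876535  0.175     ]
```

View pics/s3.png

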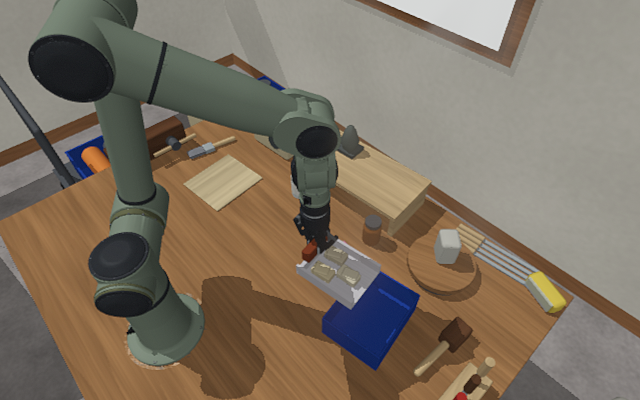

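View pics/t3.png

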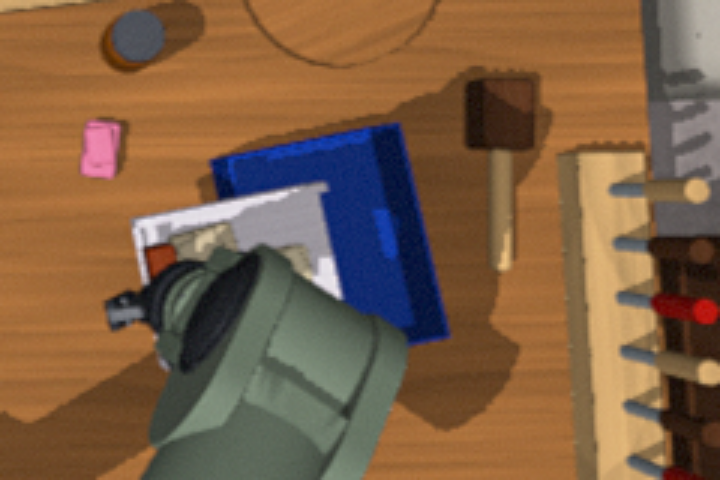

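The tray is level with all three offcuts, and its mouth is over the crate's left half (top crop, around (330,240)). Now I tip it.

```bash
python3 - <<'E'
from h import *
ph=np.radians(100)
for t,z,v in ((14,.14,.08),(22,.125,.025),(32,.115,.04),(45,.11,.06)):
    p,r=toolpose(mouthP(ph,z,.03),ph,np.radians(t),1); move_l(p,v,rot=r)
    s=get_state(); print(t,s['clock'],np.round(s['contact_force'],1),round(s['finger_gap'],3))
sleep(.6); s=get_state(); print(s['contact_force'])
f=grab_frame('side'); save(f,'s4.png')
for x in silhouettes('side','offcut1'): print(round(x['score'],2),x['centre'],ray(f,x['centre'],.03))
E
```

```text
14 22.9833 [ 0.5  0.9 -6. ] 0.289
22 23.6583 [ 0.9 -0.4 -5.3] 0.292
32 24.3833 [-0.7  0.7 -2.3] 0.294
45 25.1333 [-0.2  0.5 -2.3] 0.288
[-0.99321141 -0.45659867 -2.48956771]
0.76 [383.8, 328.4] [ 0.44188061 -0.432342    0.03      ]
0.74 [371.8, 343.7] [ 0.38545411 -0.43886579  0.03      ]
0.57 [395.3, 314.2] [ 0.49764817 -0.42668515  0.03      ]
```

View pics/s4.png

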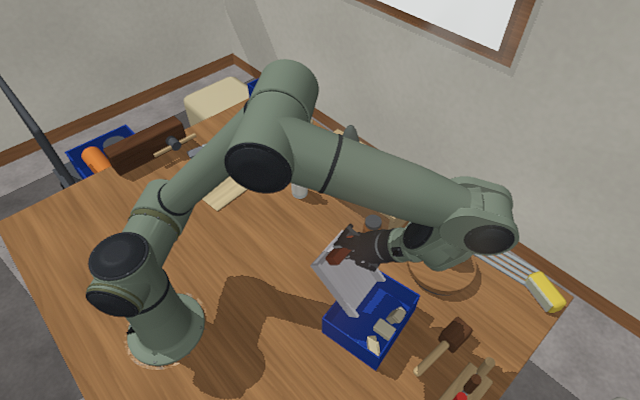

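All three offcuts lie in the crate, around (370–400, 315–345). The tray is empty, so I carry it to the board.

```bash
python3 - <<'E'
from h import *
ph=np.radians(100)
p,r=toolpose(mouthP(ph,.17,.04),ph,0,1); move_l(p,.12,rot=r)
ph=np.radians(95.7); P=lambda z:toolpose([*BD,z],ph,0,1,False)
p,r=P(.12); move_l(p,.25,rot=r); print(get_state()['clock'])
print(move_l(P(.03)[0],.12)); print(move_l(P(.005)[0],.03,until_force=5)); s=get_state(); print(s['position']-P(.006)[0],s['contact_force'])
let_go(); sleep(.3); move_l(P(.15)[0],.1)
movep([.30,.15,.35],down(.3,1)); print(get_state()['clock'])
f=grab_frame('top'); save(f,'t5.png')
for n,z in dict(tray=0.006,tray_mouth=.011,board=0,bottle=0,jar=0,mallet=0,brush=0).items():
    for d in tip_of('top',n)[:1]: print(n,round(d['score'],2),np.round(ray(f,d['centre'],z)[:2],3))
for x in silhouettes('top','offcut1'): print(round(x['score'],2),ray(f,x['centre'],.02))
E
```

```text
29.4833
False
True
[-0.00026323 -0.00024549  0.00060031] [ 0.70129072 -1.2120809   4.37727738]
35.7583
tray 0.84 [0.441 0.375]
tray_mouth 0.93 [0.451 0.29 ]
bottle 0.71 [0.616 0.13 ]
jar 0.61 [ 0.654 -0.191]
mallet 0.56 [ 0.501 -0.568]
brush 0.62 [0.525 0.565]
0.8 [ 0.53471158 -0.14932364  0.02      ]
0.73 [ 0.37534889 -0.43906968  0.02      ]
0.72 [ 0.48123599 -0.43128389  0.02      ]
```

View pics/t5.png

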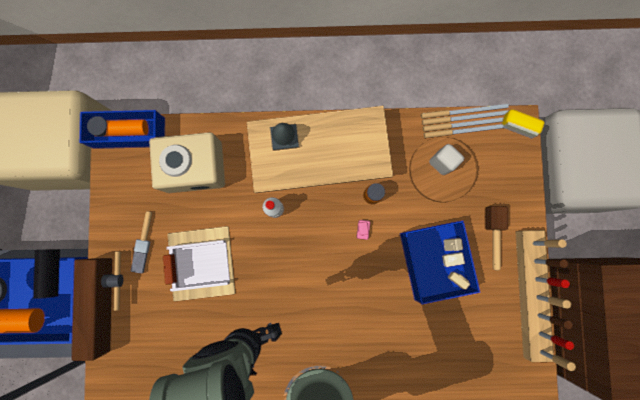

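The tray sits on the board around (200,265). The three offcuts are in the crate at (453,244), (454,259) and (458,280), and everything else is where it was.

```bash
python3 -c "
from cell import *
print(sign_off())"
```

```text
the job is handed in; nothing more can be done
None
```

I handed the job in at about 36 s: the final picture shows all three offcuts in the crate, the empty tray let go in the middle of the board, and nothing else visibly moved. The sign-off returned no verdict.

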